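# Tighten the window ring of a meter box with a pin spanner

## Task

Take the blue-handled two-pin spanner from its wooden stand, work its pins into the two holes of the silver ring sunk in the top of the meter box, and turn the ring clockwise until it comes up against the orange gasket; then nip it up by turning the gasket about ten degrees along with it (twenty would ruin it). Be gentle with the ring (the window under it is glass), then stand the spanner back in its stand and let go. Leave the battery cell, the jar and the transformer as they are.

Things in the scene. Friction and masses are not known exactly. Their poses are not given: they have to be found in the camera images.
- spanner: two-pin spanner, pins down; origin midway between the pin tips, z up the handle, x along the line of pins. Pins 5.5 mm thick (tips taper to 2.4 mm in 3 mm) at x = -28 and +28 mm, z = 0 to 15; crossbar 72 x 18 mm, z = 15 to 27; flat blue handle 38 (x) x 14 mm (y), z = 27 to 91, grip it across y near z = 65. About 160 g. Works either way round.
- stand: fixed wooden block 100 (x) x 50 (y) x 24 mm, origin at the centre of its underside. Holes 8.5 mm wide and 17 mm deep in its top at x = -28 and +28 mm take the spanner's pins; the crossbar then lies flat on the block, spanner origin 9 mm above the stand's. The spanner starts there and goes back there, either way round.
- case: fixed grey-green meter box 150 (x) x 140 (y) x 60 mm, lying on its back, origin at the centre of its underside. A round well, 86 mm wide, in its top holds the silver ring (radius 19 to 37 mm, top face 6 mm below the box's top) around a glass window. More than 35 N between spanner and box or ring breaks the window; robot or fingers must not touch the box.
- ring_centre (a point): centre of the ring's top face, 54 mm above the table. Ring holes: 8 mm wide, 6 mm deep, 28 mm either side of this centre, their line up to 18 deg either side of the box's x axis, unmeasured: look, or press lightly and turn till the pins drop in. Clockwise from above the ring first turns freely (0.10 N m) by 20 to 43 deg, different each time: feel for the end.
- gasket_tab (a point): white tab on the orange gasket around the ring, 40 mm from the centre, within 7 deg of the box's +x at the start. The gasket stays still until the ring comes up against it, then both turn together against 0.40 N m and stay where left. Tab travel: 7 mm is ten deg; at least 2.4 mm is needed, over 13.9 mm (20 deg) ruins it.
- cell: yellow-green battery cell, upright cylinder 33 mm in diameter, 55 mm tall, origin at the centre of its underside; a bystander
- jar: clear jar with a yellow lid, 60 mm in diameter, 81 mm tall, origin at the centre of its underside; a bystander
- transformer: small transformer on a metal foot, 56 x 66 x 42 mm, origin at the centre of its underside; a bystander
Mind the look-alikes: they are no part of the job. Of the things that look like the spanner, the smallest one is meant.

How it is judged:
By the outcome, as a careful person would: the job done as asked, in the order asked, and still so for the second after the job is handed in, with the robot touching nothing.
It also fails if it takes over 64 s, if anything falls off the work surface, if the arm or the gripper's body presses on something with over 40 N, if the wrist force passes 120 N, or if a joint passes its speed limit or range.

## Robot

A 7-joint arm with a two-finger parallel gripper is mounted at the origin on the work surface. World frame = base frame: x ahead of the robot, y to its left, z up, the work surface at z = 0. Lengths are in m, angles in degrees, forces in N, time in s.
With the tool pointing down it reaches from about 0.35 to 0.775 m from the base axis. Payload 3.1 kg.
Tool frame: the origin (TCP) lies on the centre line of the jaws, within the pads' length; the fingertips stand 17 mm ahead of it and the grasp point (between the pads) lies 2 mm behind it (robot.tip_reach is the distance from the TCP to the fingertips, in m); z points along the fingers, y is the line along which they close (so a half turn about z gives the same grasp; the last joint's range is limited). The gripper opens to 85 mm and grips with 20 to 120 N. Pads are 22 mm wide; open, the fingers measure 114 mm over their backs; the gripper's body (76 mm by 85 mm) begins 54 mm behind the grasp point. The pads swing forward as they close: fully open they stand 13 mm farther back than shut.
Start: joints at [69.46, 17.813, 0.802, 86.603, -0.252, 75.585, -1.558], TCP at [0.171, -0.523, 0.248] pointing down, gripper open.
Joint ranges: [-154.91, 154.91], [-16.99, 109.72], [-72.82, 74.43], [7.12, 147.25], [-82.49, 262.49], [11.32, 116.49], [-174.64, 174.64]. Speed limits (degrees/s): [159.86, 159.86, 180, 180, 180, 180, 180].

## Interface

Orientations are given as [roll, pitch, yaw] about the fixed x, y, z axes, in that order (R = Rz(yaw) Ry(pitch) Rx(roll)).
In Python, from station import robot, fingers, vision, workorder, recognise gives the robot as it stands. Calls block until the motion is done:
- robot.move_to(position, orientation): joint-space move of the TCP to a pose.
- robot.line_to(position, orientation=None, velocity=0.15, f_stop=None): straight line of the TCP; orientation=None keeps the orientation; velocity is the mean speed in m/s. With f_stop (N) it stops when the force on the tool has changed by that much, and returns True; else False.
- robot.move_j(angles): joint-space move.
- fingers.gripper_to(opening, force=None): opening from 0.0 (shut) to 1.0 (fully open); force is the grip in N (None keeps the last); returns when the fingers have stopped.
- robot.pause(seconds).
- robot.inverse_kinematics(position, orientation): joint angles nearest the present ones, or None.
- vision.grab_frame(name): name is "scene" or "side" or "wrist"; returns the picture (420x560x3 uint8, red, green, blue); there is no depth.
- vision.calibration(name): a dict with "mtx" (3x3 intrinsics, pixels), "k1" (the pictures are not rectified: a ray, as slopes to the right and down, at radius r is drawn at 1 + k1 r^2 times it, then the intrinsics apply), "extrinsics" (4x4, takes a point from world to camera coordinates); the wrist camera has in their place "T_tool_cam" (4x4, takes a point from camera to tool coordinates, whose origin is the TCP and whose axes are the flange's). Camera axes: x right, y up, looking along -z (the intrinsics and any distortion apply to the point x, -y, -z); pixel columns grow to the right and rows downward; lengths in m; the calibration is good to about 2 mm. A picture is of the moment at which its call begins: read the wrist's pose just before it. calibration takes no time and is no camera call.
A pose or a line that the arm cannot do raises robot.PlanningError and nothing moves.
- workorder.close_job(): hands the job in; it is judged then, once.
Trained networks look in the newest picture that a camera, given by its name, has taken for a name from the list of things; names that differ only in an ending like _2 or _b are one class to them, and where a whole thing is asked for, a point or a joint stands for the part that bears it (a point fixed in the world has none). Each returns a list of dicts, best first, with "p" (0 to 1); they miss things now and then, are a little off and sometimes report something else, mostly with a low value. They report only what shows in the picture. A call takes as long as a camera call. They do not tell look-alikes from the thing itself.
- recognise(label, camera): "rect" ([centre column, centre row, width, height] in pixels, round what is visible of it).
Readings, each from a call of its own:
- robot.current_time_s(): time.
- robot.current_joint_positions(): joint angles.
- robot.current_dq(): joint speeds.
- robot.current_joint_torque(): joint torques, N m.
- robot.current_tool_pos(): TCP position.
- robot.current_eef_rot(): TCP orientation.
- robot.current_contact_force(): force on the tool from outside, world axes, zero at the start.
- robot.current_torque(): the same for the moment, N m.
- robot.current_finger_gap(): opening from 0.0 (shut) to 1.0 (fully open).
- robot.current_gripper_force(): force on a finger pad.
Only numpy, scipy, OpenCV 4.12 (cv2) and the standard library are available. Lean on these libraries where they do the work, as an engineer would, in place of code of your own. Each camera call takes 0.05 s, during which the arm holds its last target. There are 200 camera calls.

## Working session

There is one attempt and no reset: what is moved stays moved. The work goes in short steps, each a Python script; the robot and the scene stay as the last script left them, time stands still between calls to the robot, and variables do not carry over. Pictures are saved under pics/ and viewed, at most 10 in all, crops included, and the job is handed in when it is done.

```bash
ls; mkdir -p pics; python3 - <<'E'
from station import robot, fingers, vision, workorder, recognise
import cv2, numpy as np
a=[]
for n in ("scene","side"):
    im=vision.grab_frame(n); cv2.imwrite(f"pics/{n}0.png",im[:,:,::-1])
    for l in ("spanner","stand","case","ring_centre","gasket_tab"):
        try: print(n,l,[(np.round(d["rect"]).tolist(),round(d["p"],2)) for d in recognise(l,n)])
        except Exception as e: print(n,l,e)
    print(vision.calibration(n))
print(vision.calibration("wrist"))
print(robot.current_tool_pos(),robot.current_eef_rot(),robot.current_time_s())
E
```

```text
pics
scene spanner [([309.0, 203.0, 38.0, 30.0], 0.87), ([407.0, 196.0, 35.0, 33.0], 0.74)]
scene stand [([355.0, 203.0, 24.0, 29.0], 0.84)]
scene case [([245.0, 200.0, 67.0, 67.0], 0.8)]
scene ring_centre [([244.0, 200.0, 71.0, 64.0], 0.67)]
scene gasket_tab [([244.0, 196.0, 31.0, 19.0], 0.88)]
{'mtx': array([[390.83248123,   0.        , 276.17054578],
       [  0.        , 390.83248123, 210.04592128],
       [  0.        ,   0.        ,   1.        ]]), 'k1': 0.0006741754853428685, 'extrinsics': array([[ 0.12187926,  0.99252911,  0.00560396, -0.10169023],
       [-0.77474506,  0.09160387,  0.62560277,  0.41112756],
       [ 0.62041562, -0.08058965,  0.78012164, -1.49538489],
       [ 0.        ,  0.        ,  0.        ,  1.        ]])}
side spanner [([225.0, 163.0, 26.0, 26.0], 0.73), ([235.0, 204.0, 49.0, 30.0], 0.64), ([219.0, 150.0, 39.0, 21.0], 0.58)]
side stand [([225.0, 177.0, 36.0, 20.0], 0.94)]
side case [([253.0, 252.0, 89.0, 82.0], 0.85)]
side ring_centre [([283.0, 162.0, 21.0, 21.0], 0.69), ([252.0, 251.0, 84.0, 80.0], 0.62)]
side gasket_tab [([251.0, 243.0, 36.0, 28.0]
[... 395 characters left out ...]
,
       [ 0.        ,  0.        ,  0.        ,  1.        ]])}
{'mtx': array([[344.47871521,   0.        , 275.15760223],
       [  0.        , 344.47871521, 214.32361197],
       [  0.        ,   0.        ,   1.        ]]), 'k1': -0.06568888722402354, 'T_tool_cam': array([[ 5.55776300e-04,  9.49044392e-01,  3.15141926e-01,
         7.93097886e-02],
       [ 9.99999657e-01, -7.20845474e-04,  4.07239516e-04,
        -2.74426891e-04],
       [ 6.13657010e-04,  3.15141592e-01, -9.49044467e-01,
        -1.24542473e-01],
       [ 0.00000000e+00,  0.00000000e+00,  0.00000000e+00,
         1.00000000e+00]])}
[ 0.17138564 -0.52263461  0.24832073] [1.79996513e+02 1.52154559e-03 1.81565834e+01] 0.6
```

```bash
python3 - <<'E'
import cv2, numpy as np
a=cv2.imread("pics/scene0.png")[130:290,170:470];b=cv2.imread("pics/side0.png")[110:310,130:400]
a=cv2.resize(a,(560,299),interpolation=2);b=cv2.resize(b,(405,300),interpolation=2)
a=cv2.resize(cv2.imread("pics/scene0.png")[150:270,190:450],(800,369),interpolation=2);cv2.imwrite("pics/sc1.png",a)
b=cv2.resize(cv2.imread("pics/side0.png")[110:310,130:400],(800,592),interpolation=2);cv2.imwrite("pics/sd1.png",b)
E
```

```text
(no output)
```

View pics/sc1.png

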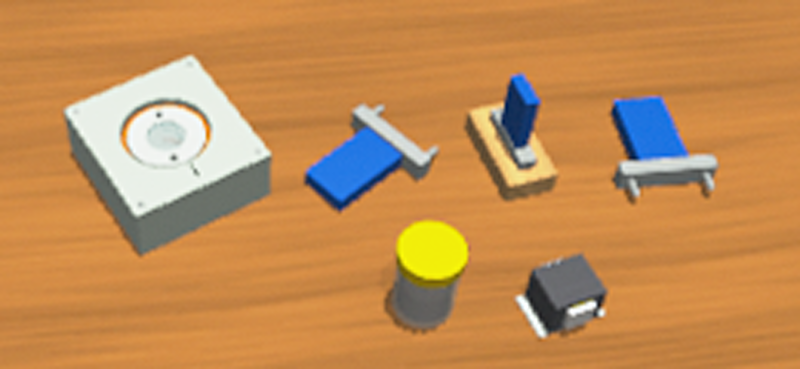

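View pics/sd1.png

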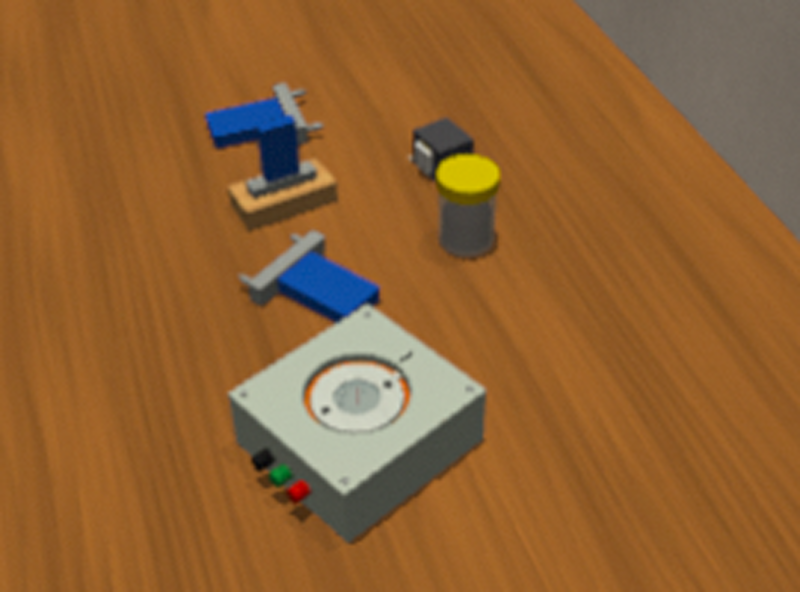

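The scene holds three spanner-like things: lying at scene (309,203), standing in the wooden stand at about (357,185), and lying at (407,196). The standing one is visibly the smallest and is the one in the stand; I'll confirm it with a wrist close-up.

```bash
cat > h.py <<'E'
from station import robot, fingers, vision, workorder, recognise
import cv2, numpy as np
from scipy.spatial.transform import Rotation as Rot
def wcal(pos,rpy):
    c=vision.calibration("wrist"); T=np.eye(4); T[:3,:3]=Rot.from_euler('xyz',rpy,degrees=True).as_matrix(); T[:3,3]=pos
    return dict(mtx=c["mtx"],k1=c["k1"],extrinsics=np.linalg.inv(T@c["T_tool_cam"]))
def ray(c,px):
    n=cv2.undistortPoints(np.array([[px]],float),c["mtx"],np.array([c["k1"],0,0,0.]))[0,0]
    E=np.linalg.inv(c["extrinsics"]); return E[:3,3],E[:3,:3]@np.array([n[0],-n[1],-1])
def on(c,px,z):
    o,d=ray(c,px); return (o+d*(z-o[2])/d[2])
def proj(c,P):
    P=np.atleast_2d(P); q=P@c["extrinsics"][:3,:3].T+c["extrinsics"][:3,3]
    q=q*[1,-1,-1]; return cv2.projectPoints(q,np.zeros(3),np.zeros(3),c["mtx"],np.array([c["k1"],0,0,0.]))[0][:,0]
E
python3 - <<'E'
from h import *
np.set_printoptions(precision=4,suppress=True)
s=vision.calibration("scene"); d=vision.calibration("side")
S=lambda x,y,z: on(s,(190+x/3.077,150+y/3.077),z)
D=lambda x,y,z: on(d,(130+x/2.963,110+y/2.96),z)
print("case S",*[S(x,y,.06) for x,y in((190,57),(270,155),(138,210),(66,108))])
print("case D",*[D(x,y,.06) for x,y in((365,308),(485,390),(348,490),(230,395))])
print("holes S",S(158,115,.054),S(174,157,.054)," D",D(388,384,.054),D(325,410,.054))
print("stand S",*[S(x,y,.024) for x,y in((555,178),(512,195),(467,115))])
print("stand D",*[D(x,y,.024) for x,y in((230,190),(248,213),(335,185))])
print("handle top S",S(518,76,.1),S(538,102,.1)," D",D(278,122,.1))
print("jar", S(432,248,.081), "tr",S(565,275,.042), D(468,172,.081))
print("A",S(352,112,.01),S(435,155,.01),S(340,205,.01),S(310,175,.01),"B",S(630,100,.01),S(625,175,.01),S(715,165,.01))
for c in("scene","side"): print([(np.round(q["rect"]),q["p"]) for q in recognise("cell",c)])
E
```

```text
case S [ 0.4131 -0.0236  0.06  ] [0.5483 0.0393 0.06  ] [ 0.598  -0.0854  0.06  ] [ 0.4673 -0.1466  0.06  ]
case D [0.5414 0.031  0.06  ] [ 0.6021 -0.0921  0.06  ] [ 0.4708 -0.1507  0.06  ] [ 0.4102 -0.0291  0.06  ]
holes S [ 0.4811 -0.0601  0.054 ] [ 0.5352 -0.0489  0.054 ]  D [ 0.5335 -0.0545  0.054 ] [ 0.478  -0.0644  0.054 ]
stand S [0.5783 0.3088 0.024 ] [0.5936 0.263  0.024 ] [0.4896 0.2439 0.024 ]
stand D [0.4754 0.2827 0.024 ] [0.4841 0.2393 0.024 ] [0.5783 0.254  0.024 ]
handle top S [0.5132 0.2764 0.1   ] [0.5475 0.2863 0.1   ]  D [0.5299 0.2733 0.1   ]
jar [0.6843 0.1606 0.081 ] tr [0.6995 0.2804 0.042 ] [0.6844 0.1568 0.081 ]
A [0.4599 0.1342 0.01  ] [0.5254 0.2055 0.01  ] [0.5757 0.1031 0.01  ] [0.5361 0.0802 0.01  ] B [0.4767 0.4184 0.01  ] [0.5718 0.383  0.01  ] [0.5699 0.4742 0.01  ]
[(array([141., 226.,  17.,  21.]), 0.64)]
[(array([326., 349.,  19.,  29.]), 0.84)]
```

View pics/scene0.png

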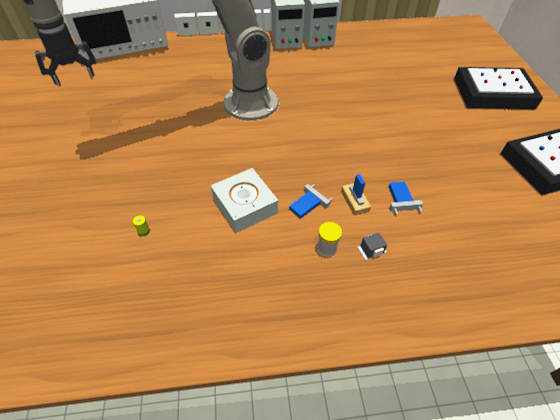

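The full scene also shows the cell alone at (141,226), well away. Stand ≈ (0.532,0.27) yaw ≈12°, case ≈ (0.506,-0.056) yaw ≈25°. Now the wrist views.

```bash
python3 - <<'E'
from h import *
import json
out={}
for n,p,y in (("case",[.506,-.056,.22],15),("stand",[.532,.268,.25],12)):
    robot.move_to(p,[180,0,y]); robot.pause(.3)
    pos,rpy=robot.current_tool_pos(),robot.current_eef_rot()
    im=vision.grab_frame("wrist"); cv2.imwrite(f"pics/w_{n}.png",im[:,:,::-1]); 
    out[n]=[list(map(float,pos)),list(map(float,rpy))]
    for l in(("ring_centre","gasket_tab","case") if n=="case" else ("spanner","stand")): print(n,l,[(np.round(d["rect"],1).tolist(),round(d["p"],2)) for d in recognise(l,"wrist")])
json.dump(out,open("w.json","w")); print(out,robot.current_joint_positions(),robot.current_time_s(),robot.current_contact_force(),robot.current_torque())
E
```

```text
case ring_centre [([271.9, 192.3, 192.2, 195.3], 0.97)]
case gasket_tab [([278.1, 195.7, 98.9, 91.3], 0.79)]
case case [([271.5, 192.3, 190.4, 192.7], 0.87)]
stand spanner [([388.9, 219.9, 120.4, 94.7], 0.83), ([264.2, 186.9, 16.6, 74.7], 0.59), ([139.2, 143.2, 95.7, 117.6], 0.57)]
stand stand [([266.9, 181.1, 51.6, 95.9], 0.96), ([266.0, 188.6, 18.2, 66.8], 0.36)]
{'case': [[0.5059865531489768, -0.05654789200114197, 0.21998672713699885], [179.9931956069723, 0.003281942904463845, 14.943895535816553]], 'stand': [[0.5324835814757533, 0.2668172605888577, 0.24997389550070628], [179.9716041365914, -0.0010429839693194324, 11.888732579541257]]} [  -3.11103601   27.82458688  -38.6584683    77.64815324   17.20841235
   80.393079   -119.38261631] 4.9583 [-0.12772975  0.68557312  0.59221504] [-0.01121411 -0.00715571 -0.03820432]
```

View pics/w_case.png

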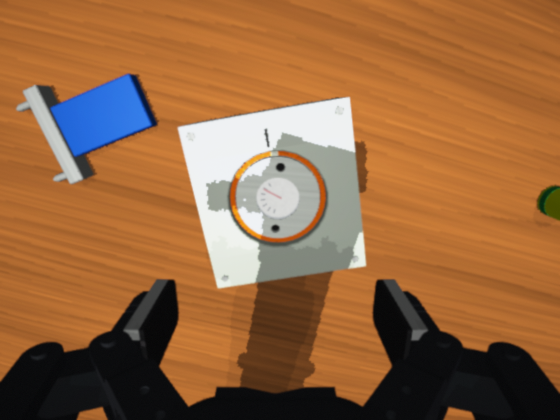

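View pics/w_stand.png

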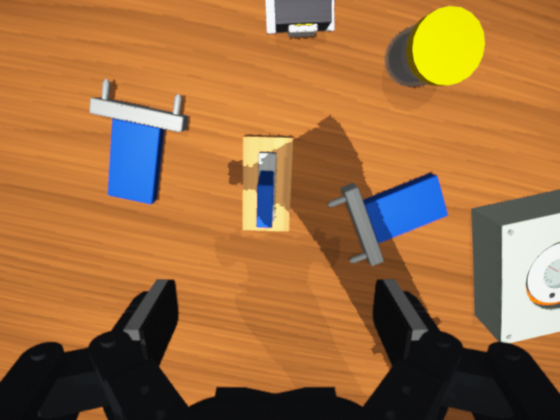

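Case view: ring holes near (280,167) and (276,228), tab near (272,154), window in the ring. Stand view: upright spanner at (266,188) in the stand; bigger look-alikes lying at (139,143) and (389,220). Confirm with one enlarged crop of both.

```bash
python3 - <<'E'
import json
from h import *
np.set_printoptions(precision=4,suppress=True)
a=cv2.imread("pics/w_case.png")[140:260,215:340];b=cv2.imread("pics/w_stand.png")[125:245,225:310]
a=cv2.resize(a,None,fx=3.8,fy=3.8,interpolation=2);b=cv2.resize(b,None,fx=3.8,fy=3.8,interpolation=2)
cv2.imwrite("pics/crop.png",np.hstack([a,b]))
w=json.load(open("w.json")); c=wcal(*w["case"]); s=wcal(*w["stand"])
im=cv2.imread("pics/w_case.png",0).astype(float)
hs=[]
for u,v in((280,167),(276,228)):
    p=im[v-7:v+8,u-7:u+8]; m=np.clip(p.max()*.55-p,0,None); yy,xx=np.mgrid[v-7:v+8,u-7:u+8]
    hs.append(((xx*m).sum()/m.sum(),(yy*m).sum()/m.sum()))
H=[on(c,h,.054) for h in hs]; print(hs,H,np.linalg.norm(H[0]-H[1]),(H[0]+H[1])/2,np.degrees(np.arctan2(*(H[0]-H[1])[1::-1])))
C=[on(c,p,.06) for p in((179,127),(350,98),(366,267),(218,288))]
print(C,np.mean(C,0),[np.linalg.norm(C[i]-C[i-1]) for i in range(4)],np.degrees(np.arctan2(*(C[0]-C[3])[1::-1])),np.degrees(np.arctan2(*(C[1]-C[2])[1::-1])))
print("tab",on(c,(272,154),.054))
K=[on(s,p,.024) for p in((243,137),(293,137),(290,231),(243,231))]
print(K,np.mean(K,0),[np.linalg.norm(K[i]-K[i-1]) for i in range(4)],np.degrees(np.arctan2(*(K[0]-K[3])[1::-1])),np.degrees(np.arctan2(*(K[1]-K[2])[1::-1])))
m=np.mean(K,0)
for off in(0,180):
  for p,y in ((m,12),((.506,-.056),11),((.506,-.056),-20),((.506,-.056),-50)):
    print(off,y,robot.inverse_kinematics([p[0],p[1],.12],[180,0,y+off]))
E
```

```text
[(np.float64(279.9948559670782), np.float64(166.67798353909464)), (np.float64(274.9545654593937), np.float64(227.65477515727338))] [array([ 0.5316, -0.0537,  0.054 ]), array([ 0.477 , -0.0639,  0.054 ])] 0.05552393465312894 [ 0.5043 -0.0588  0.054 ] 10.536378860817543
[array([0.5431, 0.0342, 0.06  ]), array([ 0.6001, -0.0924,  0.06  ]), array([ 0.4634, -0.1545,  0.06  ]), array([ 0.4067, -0.0272,  0.06  ])] [ 0.5033 -0.06    0.06  ] [np.float64(0.14959195013752663), np.float64(0.13883049920285057), np.float64(0.15012188858804842), np.float64(0.139401914398369)] 24.225173791329198 24.44292519716765
tab [ 0.5403 -0.0444  0.054 ]
[array([0.5693, 0.3076, 0.024 ]), array([0.5796, 0.2587, 0.024 ]), array([0.4807, 0.2395, 0.024 ]), array([0.4701, 0.2896, 0.024 ])] [0.525  0.2739 0.024 ] [np.float64(0.10079641942993615), np.float64(0.05006532678871702), np.float64(0.10073090828721833), np.float64(0.05124613166744726)] 10.292390459321911 10.963153575103476
0 12 [  -4.4433   33.1147  -36.5803   89.0582   21.0789   64.8571 -123.6087]
0 11 [ 33.3789  24.0006 -37.4583 102.3847  16.729   59.2501 -89.3471]
0 -20 [  29.3632   22.8035  -31.9774  102.5261   13.9127   58.6095 -117.9102]
0 -50 [  25.341    21.8499  -26.6365  102.6724   11.3326   58.1168 -145.6649]
180 12 [ 12.479   48.885  -71.6354  88.4312  47.1265  77.3336  37.9766]
180 11 [ 53.7143  39.8466 -72.5578 101.7666  40.6286  69.8435  70.5   ]
180 -20 [ 51.5319  36.2004 -67.208  101.8232  36.2367  67.0903  43.1156]
180 -50 [ 47.7093  31.9058 -59.5928 101.9288  30.453   64.0747  17.9502]
```

View pics/crop.png

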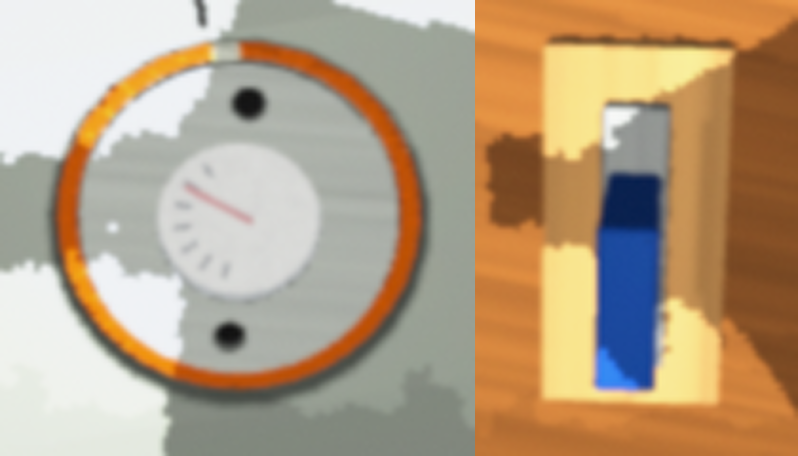

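The crop confirms the small blue-handled spanner standing in its stand, pins down. The hole spacing of 55.5 mm (should be 56), case 150×139 mm and stand 101×50.5 mm check out. The tab is at crop (228,52), i.e. pixel (275,153.7). Now the grasp.

```bash
python3 - <<'E'
from h import *
np.set_printoptions(precision=4,suppress=True)
P=[.525,.2739]; o=[180,0,10.6]
fingers.gripper_to(.6)
robot.move_to([*P,.14],o); robot.line_to([*P,.072],velocity=.1)
f0=robot.current_contact_force()
fingers.gripper_to(0,90); robot.pause(.2)
print(robot.current_finger_gap(),robot.current_gripper_force(),robot.current_contact_force()-f0,robot.current_torque(),robot.current_tool_pos(),robot.current_eef_rot())
robot.line_to([*P,.105],velocity=.05); robot.pause(.2)
print(robot.current_contact_force()-f0,robot.current_torque(),robot.current_finger_gap(),robot.current_time_s())
robot.line_to([*P,.17],velocity=.15)
im=vision.grab_frame("scene");cv2.imwrite("pics/g_scene.png",cv2.resize(im[100:260,290:450,::-1],(600,600),interpolation=2))
print(robot.current_contact_force()-f0,robot.current_torque(),robot.current_finger_gap(),robot.current_time_s())
E
```

```text
0.15052887129558926 88.09409379959106 [-0.6286  0.8874  4.3481] [-0.0398  0.0172  0.012 ] [0.5255 0.2743 0.0728] [-179.968    -0.0807   10.6031]
[-0.9649  0.6278 -3.1086] [-0.0011 -0.0052 -0.0077] 0.14955455970200054 8.375
[-0.7787  0.8261 -2.4491] [0.0236 0.0057 0.0281] 0.15639628218045168 9.0083
```

```bash
python3 - <<'E'
from h import *
np.set_printoptions(precision=4,suppress=True)
C=[.5043,-.0588]; o=[180,0,10.5]
robot.move_to([*C,.17],o); robot.line_to([*C,.127],velocity=.1); robot.pause(.2)
f0=robot.current_contact_force(); t0=robot.current_torque()
im=vision.grab_frame("wrist");cv2.imwrite("pics/w_in.png",im[:,:,::-1])
r=robot.line_to([*C,.1115],velocity=.015,f_stop=5)
print(r,robot.current_tool_pos(),robot.current_eef_rot(),robot.current_contact_force()-f0,robot.current_torque()-t0,robot.current_time_s(),f0,t0)
E
```

```text
False [ 0.5042 -0.0588  0.1116] [179.9958   0.0049  10.5003] [-0.5263 -1.4875  2.3914] [ 0.0185  0.1927 -0.04  ] 12.2833 [ 0.1079  0.4765 -2.75  ] [-0.0016  0.0151  0.0318]
```

```bash
cat > turn.py <<'E'
from h import *
np.set_printoptions(precision=3,suppress=True)
def turn(c,y,z,n,step,f0,t0,tstop):
    for i in range(n):
        y-=step; robot.line_to([c[0],c[1],z],[180,0,y],velocity=.03)
        f=robot.current_contact_force()-f0; t=robot.current_torque()-t0
        print(round(y,1),robot.current_eef_rot()[2].round(2),f,t,round(robot.current_time_s(),2),robot.current_tool_pos())
        if np.linalg.norm(f[:2])>3: c=c+np.clip(f[:2]*1e-4,-6e-4,6e-4)
        if np.linalg.norm(f)>22: print("force!"); break
        if abs(t[2])>tstop: break
    return c,y
E
python3 - <<'E'
from turn import *
f0=np.array([.108,.477,-2.75]); t0=np.array([-.0016,.015,.032])
c,y=turn(np.array([.5043,-.0588]),10.5,.112,5,2,f0,t0,.28)
print(c,y)
E
```

```text
8.5 8.53 [ 0.417 -0.222  1.048] [-0.036  0.033 -0.044] 12.53 [ 0.504 -0.059  0.112]
6.5 6.56 [-0.279 -0.418  1.517] [-0.124 -0.003 -0.002] 12.78 [ 0.504 -0.059  0.112]
4.5 4.56 [-0.493 -0.652  1.437] [-0.09  -0.058  0.014] 13.03 [ 0.504 -0.059  0.112]
2.5 2.56 [-0.822 -1.039  0.715] [-0.109 -0.071  0.001] 13.28 [ 0.504 -0.059  0.112]
0.5 0.57 [ 0.82  -0.596  1.183] [-0.075 -0.051 -0.015] 13.53 [ 0.504 -0.059  0.112]
[ 0.504 -0.059] 0.5
```

Torque is ~0 where 0.10 N m was expected, so I'll check with a picture whether the pins are in and the ring is turning.

```bash
python3 - <<'E'
from h import *
print(robot.current_contact_force(),robot.current_torque(),robot.current_gripper_force(),robot.current_finger_gap())
a=vision.grab_frame("wrist")[:,:,::-1];b=vision.grab_frame("side")[:,:,::-1]
A=cv2.resize(a[90:290,170:370],(400,400),interpolation=2);B=cv2.resize(b[180:300,190:310],(400,400),interpolation=2)
cv2.imwrite("pics/chk.png",np.hstack([A,B]))
E
```

```text
[ 0.92769554 -0.11903834 -1.56652202] [-0.07663507 -0.03590512  0.01746374] 87.90200471878052 0.1513218894234122
```

View pics/chk.png

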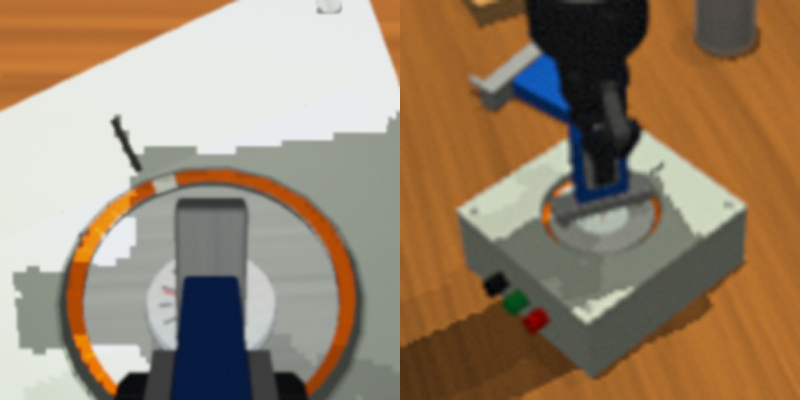

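The view shows the crossbar close over the ring and no stray hole, consistent with the height (.112 m TCP → pins 6 mm in). I'll continue feeling.

```bash
python3 - <<'E'
from turn import *
f0=np.array([.108,.477,-2.75]); t0=np.array([-.0016,.015,.032])
c,y=turn(np.array([.5043,-.0588]),.5,.112,8,2.5,f0,t0,.25)
print(c,y); robot.pause(.2); print(robot.current_torque()-t0,robot.current_contact_force()-f0)
E
```

```text
-2.0 -1.93 [-1.392 -0.976  1.755] [-0.116  0.025 -0.054] 13.88 [ 0.504 -0.059  0.112]
-4.5 -4.41 [-0.658 -0.945  1.571] [-0.055  0.012 -0.092] 14.13 [ 0.504 -0.059  0.112]
-7.0 -6.9 [-0.852 -0.282  0.854] [ 0.018  0.026 -0.015] 14.38 [ 0.504 -0.059  0.112]
-9.5 -9.39 [0.255 0.159 0.948] [ 0.005  0.002 -0.001] 14.63 [ 0.504 -0.059  0.112]
-12.0 -11.89 [ 1.264 -0.525  1.763] [ 0.096 -0.031 -0.01 ] 14.88 [ 0.504 -0.059  0.112]
-14.5 -14.39 [-0.661 -0.278  1.536] [ 0.15   0.037 -0.011] 15.13 [ 0.504 -0.059  0.112]
-17.0 -16.85 [-0.412  0.081  1.113] [0.164 0.077 0.176] 15.38 [ 0.504 -0.059  0.112]
-19.5 -19.38 [0.085 0.513 1.2  ] [0.218 0.013 0.239] 15.63 [ 0.504 -0.059  0.112]
[ 0.504 -0.059] -19.5
[ 0.283 -0.013  0.235] [0.284 0.896 1.723]
```

```bash
cat > tab.py <<'E'
from h import *
def tab(im,cal,C=(.5043,-.0588)):
    hsv=cv2.cvtColor(im,cv2.COLOR_BGR2HSV).astype(np.float32); best=[]
    A=np.arange(-50,45,.5)
    prof=[]
    for r in(.0385,.0395,.0405):
        P=np.c_[C[0]+r*np.cos(np.radians(A)),C[1]+r*np.sin(np.radians(A)),np.full(len(A),.054)]
        uv=proj(cal,P).astype(np.float32)
        prof.append(cv2.remap(hsv[:,:,1],uv[:,None,0].copy(),uv[:,None,1].copy(),cv2.INTER_LINEAR)[:,0])
    return A,np.mean(prof,0)
def rep(im,cal):
    A,p=tab(im,cal); m=np.clip(130-p,0,None)
    print(" ".join(f"{a:.0f}:{v:.0f}" for a,v in zip(A[::4],p[::4])))
    i=m>0; print("low-sat angles",A[i][:60])
def snap():
    pos,rpy=robot.current_tool_pos(),robot.current_eef_rot(); im=vision.grab_frame("wrist")[:,:,::-1].copy(); return im,wcal(pos,rpy)
E
python3 - <<'E'
from tab import *
import json
w=json.load(open("w.json")); rep(cv2.imread("pics/w_case.png"),wcal(*w["case"]))
rep(cv2.imread("pics/w_in.png"),wcal([.5043,-.0588,.127],[180,0,10.5]))
im,c=snap(); cv2.imwrite("pics/now.png",im); rep(im,c)
E
```

```text
-50:203 -48:199 -46:199 -44:196 -42:203 -40:202 -38:199 -36:197 -34:203 -32:204 -30:205 -28:204 -26:206 -24:208 -22:211 -20:211 -18:210 -16:204 -14:207 -12:218 -10:219 -8:219 -6:220 -4:223 -2:223 0:219 2:218 4:223 6:224 8:226 10:226 12:188 14:70 16:21 18:19 20:24 22:87 24:184 26:203 28:205 30:202 32:201 34:205 36:208 38:208 40:205 42:201 44:201
low-sat angles [13.5 14.  14.5 15.  15.5 16.  16.5 17.  17.5 18.  18.5 19.  19.5 20.
 20.5 21.  21.5 22.  22.5]
-50:236 -48:237 -46:236 -44:235 -42:236 -40:239 -38:232 -36:231 -34:234 -32:236 -30:237 -28:237 -26:236 -24:237 -22:236 -20:238 -18:235 -16:229 -14:232 -12:230 -10:232 -8:233 -6:230 -4:231 -2:226 0:221 2:220 4:220 6:223 8:228 10:226 12:215 14:64 16:18 18:19 20:18 22:60 24:208 26:221 28:223 30:207 32:196 34:198 36:202 38:205 40:209 42:206 44:209
low-sat angles [13.5 14.  14.5 15.  15.5 16.  16.5 17.  17.5 18.  18.5 19.  19.5 20.
 20.5 21.  21.5 22.  22.5]
-50:225 -48:223 -46:229 -44:230 -42:228 -40:223 -38:226 -36:229 -34:229 -32:224 -30:225 -28:224 -26:228 -24:230 -22:229 -20:227 -18:228 -16:230 -14:228 -12:225 -10:226 -8:231 -6:234 -4:235 -2:233 0:228 2:235 4:231 6:232 8:232 10:107 12:18 14:18 16:19 18:28 20:184 22:244 24:245 26:246 28:243 30:238 32:237 34:232 36:233 38:236 40:237 42:240 44:245
low-sat angles [10.  10.5 11.  11.5 12.  12.5 13.  13.5 14.  14.5 15.  15.5 16.  16.5
 17.  17.5 18.  18.5 19. ]
```

The tab measurement works: the gasket has already moved 18.0° → 14.5° (3.5°). So the end was felt at about −16°, and I'll turn ~6.5° more, watching the tab.

```bash
python3 - <<'E'
from turn import *
from tab import *
f0=np.array([.108,.477,-2.75]); t0=np.array([-.0016,.015,.032])
C=np.array([.5043,-.0588]); y=-19.5
def ang():
    im,c=snap(); A,p=tab(im,c); i=A[p<130]; return (i.min()+i.max())/2,len(i)
for st in (3,2,1.5,1,1):
    C,y=turn(C,y,.112,1,st,f0,t0,1); a=ang(); print("tab",a)
    if a[0]<=8.7 or a[1]>25 or a[1]<15: break
E
```

```text
-22.5 -22.43 [-0.245  1.01   1.191] [0.395 0.024 0.199] 16.13 [ 0.504 -0.059  0.112]
tab (np.float64(11.5), 19)
-24.5 -24.43 [-0.336 -0.113  1.177] [0.475 0.025 0.288] 16.43 [ 0.504 -0.059  0.112]
tab (np.float64(9.5), 19)
-26.0 -25.94 [0.3   1.353 1.348] [0.588 0.019 0.246] 16.73 [ 0.504 -0.059  0.112]
tab (np.float64(8.0), 19)
```

```bash
python3 - <<'E'
from tab import *
np.set_printoptions(precision=3,suppress=True)
C=[.5043,-.0588]
robot.line_to([*C,.112],[180,0,-24.2],velocity=.03)
f0=robot.current_contact_force()
print(robot.line_to([*C,.135],velocity=.03,f_stop=12),robot.current_contact_force()-f0)
robot.line_to([*C,.18],velocity=.1); robot.pause(.1)
im,c=snap(); A,p=tab(im,c); i=A[p<130]; print("tab",i.min(),i.max())
P=[.525,.2739]
robot.move_to([*P,.18],[180,0,10.6]); robot.line_to([*P,.10],velocity=.1); robot.pause(.2)
f0=robot.current_contact_force(); t0=robot.current_torque()
r=robot.line_to([*P,.0732],velocity=.02,f_stop=8); robot.pause(.1)
print(r,robot.current_tool_pos(),robot.current_contact_force()-f0,robot.current_torque()-t0,robot.current_time_s())
E
```

```text
False [ 0.226 -2.357 -0.034]
tab 3.5 13.0
False [0.525 0.274 0.073] [ 0.878  0.003 -0.391] [ 0.071 -0.008 -0.065] 22.7
```

Tab stays at 8.2° and the pins are in the stand holes. I'll seat the spanner, release and retreat.

```bash
python3 - <<'E'
from tab import *
np.set_printoptions(precision=3,suppress=True)
P=[.525,.2739]
f0=robot.current_contact_force()
r=robot.line_to([*P,.0715],velocity=.015,f_stop=5); print(r,robot.current_tool_pos(),robot.current_contact_force()-f0)
fingers.gripper_to(.6); robot.pause(.2)
robot.line_to([*P,.15],velocity=.1); robot.line_to([*P,.25],velocity=.2); robot.pause(.3)
im,c=snap(); b=vision.grab_frame("side")[:,:,::-1]
print([(np.round(d["rect"],1).tolist(),round(d["p"],2)) for d in recognise("spanner","wrist")])
cv2.imwrite("pics/end.png",np.hstack([cv2.resize(im[100:260,190:350],(400,400),interpolation=2),cv2.resize(b[120:300,180:360],(400,400),interpolation=2)]))
print(robot.current_contact_force(),robot.current_time_s())
E
```

```text
True [0.525 0.274 0.073] [-1.054 -0.788  6.972]
[([394.8, 210.1, 123.7, 91.8], 0.82), ([273.3, 180.9, 12.2, 73.9], 0.68), ([142.7, 140.2, 98.8, 125.5], 0.58)]
[-0.51   0.538 -0.653] 25.6
```

View pics/end.png

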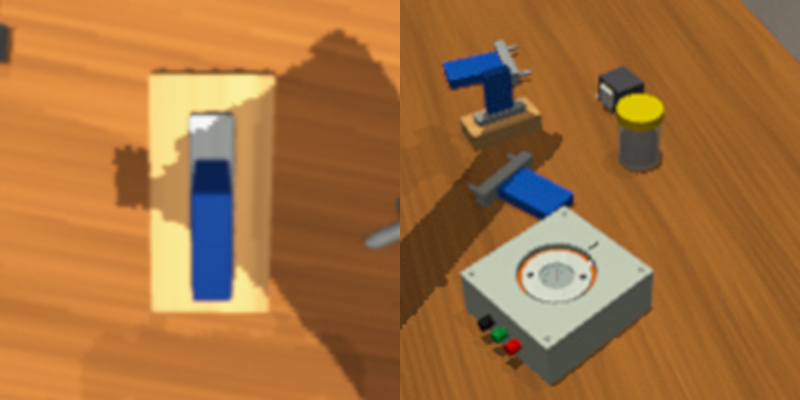

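The spanner stands seated in its stand (wrist crop, about (212,205)). In the side crop the ring holes have turned, at about (530,273) and (583,276), and the jar and transformer are untouched.

```bash
python3 -c "
from station import workorder; print(workorder.close_job())"
```

```text
the job is handed in; nothing more can be done
None
```

The ring is turned up against the gasket and nipped up by about 10° (tab moved from 18.0° to about 8.2°), the spanner is back in its stand and released, and the job was handed in after about 26 s of the 64 s allowed.

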